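# Lock the plunger of the last jack down with its keeper

## Robot

A 6-joint arm with a two-finger parallel gripper is mounted at the origin on the work surface. World frame = base frame: x ahead of the robot, y to its left, z up, the work surface at z = 0. Lengths are in m, angles in rad, forces in N, time in s.
With the tool pointing down it reaches from about 0.425 to 0.95 m from the base axis. Payload 14.7 kg.
Tool frame: the origin (TCP) lies on the centre line of the jaws, within the pads' length; the fingertips stand 14 mm ahead of it and the grasp point (between the pads) lies 5 mm behind it (ctrl.tip_extent is the distance from the TCP to the fingertips, in m); z points along the fingers, y is the line along which they close (so a half turn about z gives the same grasp; the last joint's range is limited). The gripper opens to 85 mm and grips with 20 to 120 N. Pads are 22 mm wide; open, the fingers measure 114 mm over their backs; the gripper's body (76 mm by 85 mm) begins 54 mm behind the grasp point. The pads swing forward as they close: fully open they stand 13 mm farther back than shut.
Start: joints at [1.07, 0.48, 1.596, -0, 1.065, -0.047], TCP at [0.285, 0.584, 0.245] pointing down, gripper open.
Joint ranges: [-2.75, 2.75], [-0.82, 2.05], [0.23, 2.67], [-1.56, 4.7], [0.09, 2.69], [-2.92, 2.92]. Speed limits (rad/s): [1.89, 1.89, 2.39, 3.01, 3.01, 3.01].

## Interface

Orientations are given as a unit quaternion [x, y, z, w].
In Python, from station import ctrl gives the robot as it stands.
- The arm moves only by the shell command python3 -m handwheel 'ROWS' [OPENING]. ROWS is JSON, a list of rows, each a list of 4 numbers: the shift along the tool's x, y, z in units of 40 mm (1.0 is 40 mm), then the turn about the tool's z in units of 8 degrees (1.0 is 8 degrees). A call has 1 to 8 rows; each row shifts and turns the commanded pose from where the row before left it, along the tool's axes as they then stand; what a row does not reach is not made up. A row lasts 1/10 s, in which the tool goes at most 50 mm and 8.59 degrees, less where a joint would pass 70% of its speed; a pose out of reach is approached as far as the arm can. A call is refused whole if a number of a shift passes 1 or a number of a turn 1, either way. A call with a gripper value outside its range is refused whole. OPENING is the finger opening in mm, from 0 to 85.4, set as the call begins (- or left out, the last holds). The fingers move at their own pace and stop on an object; the grip force is fixed at half the most. Time passes only in rows, so rows that do not move let the fingers close. It gives the time, the measured TCP pose, the force, the opening and the grip force at its end, in the units of the state.
- ctrl.get_obs(): the state, without advancing time (a new reading comes with each control period).
- ctrl.camera(name): name is "side" or "top"; returns a dict with "pixels" (420x560x3 uint8, red, green, blue), "K" (3x3 intrinsics, pixels), "R" (3x3) and "t" (3): a world point X has camera coordinates R X + t. Camera axes: x right, y down, z forward; pixel columns grow to the right and rows downward; lengths in m; the calibration is good to about 2 mm. A picture is of the moment at which its call begins. There is no depth.
- ctrl.finish_job(): hands the job in; it is judged then, once.
The state is a dict: "t": time; "joints": joint angles; "qvel": joint speeds; "effort": joint torques, N m; "position": TCP position; "ee_rot": TCP orientation; "force": force on the tool from outside, world axes, zero at the start; "wrist_torque": the same for the moment, N m; "opening": opening from 0.0 (shut) to 1.0 (fully open); "grip_force": force on a finger pad.
Only numpy, scipy, OpenCV 4.12 (cv2) and the standard library are available. Lean on these libraries where they do the work, as an engineer would, in place of code of your own. Each camera call takes 0.05 s, during which the arm holds its last target. There are 200 camera calls.

## Task

Lock the last jack: press its red spring plunger down until it is fully home and, still holding it down, push the blue keeper by its bar all the way until it stops, so that its blade traps the plunger's step; then let go and leave it locked. Press gently, like a firm thumb: never more than 28 N on the plunger or 25 N on the keeper, and do not disturb the other things on the bench.

Things in the scene. Friction and masses are not known exactly. Their poses are not given: they have to be found in the camera images.
- jack: last jack: green steel foot 150 x 270 mm bolted to the bench, turned up to 0.5 rad. It carries a yellow shoe last (240 mm along x, y -83 to -167 mm, top 116 mm up) and, round the origin, an aluminium head with red plunger and blue keeper. Origin on the bench under the plunger's axis; z up; the keeper locks towards +y.
- jackhead: the jack's floating aluminium head, 80 x 108 mm, top 70 mm up; origin on the plunger's axis 10 mm above the bench when unloaded, axes as the jack's. It carries plunger and keeper on a soft mount: pushed down it sinks first (2 N to start, under 6 N), by 0.5 to 18 mm, different every time and not seen beforehand, then stands firm.
- plunger: red, slick (friction about 0.2) spring plunger in the head; same origin and axes as the jackhead when up. It goes 16 mm straight down into the head against a spring (6 N at first, 11 N at the bottom) to a hard stop: that is fully home. Let go, it springs back; trapped by the keeper it rests about 1.5 mm above home. It can stand a firm thumb, not a shove.
- plunger_top (a point): point on the plunger's flat top at its axis, 97.5 mm above the bench when up, 71.5 mm above the jackhead's origin when home; axes as the jack's. From here the top reaches y -16 to +34 mm and x -17 to +17 mm; beyond y +18 it lies under the keeper's bar. A step 12 mm lower reaches from y -32 to -16 mm.
- keeper: blue frame round the plunger, sliding 16 mm along the jack's +y in the head, with about 3 N of rubbing, to a hard stop: home. Its blade, 5 mm thick, underside 61 mm over the jackhead's origin, then covers the plunger's step; unless the plunger is held within about 1.5 mm of home, the step blocks it. Origin as the jackhead's when fully open; at the start up to 3 mm along.
- keeper_bar (a point): middle of the -y face of the keeper's cross bar (53 mm along x, 8 mm thick, 10 mm high, 100 to 110 mm above the bench unloaded, 2.5 mm over the raised plunger top); axes as the jack's. Its y from the plunger's axis is +18 mm open, +34 mm home. Fingertips standing on the plunger top and sliding along +y push this bar.
- sandal: moulded slide sandal, cork sole 240 x 88 mm, blue strap 62 mm high, beside the jack; origin under its middle, toe to +x. Leave alone.
- cement_jar: closed amber jar, 64 mm across, 85 mm high, white cap; origin under its middle. Leave alone.
- brush: hand brush lying on the bench; origin under its middle, handle to -x. Leave alone.
- screwdriver: screwdriver lying on the bench; origin under its middle, handle to -x. Leave alone.
- spare_last: loose yellow shoe last, 240 x 84 x 70 mm; origin under its middle. Leave alone.
- hammer: hammer lying on the bench; origin under its middle, handle to -x. Leave alone.

How it is judged:
On the way, in this order (a step that is already met when the one before it is completed fails the run):
1. the plunger is pressed home, within 1.5 mm of its stop, with the keeper still open (z of plunger_top in the frame of jackhead below 0.073 m and y of keeper_bar in the frame of jackhead below 0.024 m), for 0.2 s.
2. the keeper is pushed home over the plunger's step (z of plunger_top in the frame of jackhead below 0.0755 m and y of keeper_bar in the frame of jackhead above 0.031 m), for 0.2 s.
At the end, for the whole second after the job is handed in: The keeper is home (within 3 mm of its stop) and the plunger is trapped under its blade, its top no more than 4 mm above the fully-home height, and both stay so with the robot clear (all of step 2); the robot touches nothing.
It fails at once if the plunger is pressed with more than 28 N (contact force between the fingers and plunger above 28 N).
It fails at once if the keeper is pushed with more than 25 N (contact force between the fingers and keeper above 25 N).
It fails at once if a thing beside the jack is moved by more than 20 mm (distance of any of sandal, cement_jar, brush, screwdriver, spare_last, hammer from where it was at the start of the episode above 0.02 m).
It also fails if it takes over 67 s, if anything falls off the work surface, if the arm or the gripper's body presses on something with over 40 N, if the wrist force passes 120 N, or if a joint passes its speed limit or range.

## Working session

There is one attempt and no reset: what is moved stays moved. The work goes in short steps, Python scripts to look and compute and a shell command to move; the robot and the scene stay as the last step left them, time stands still between calls to the robot, and variables do not carry over. Pictures are saved under pics/ and viewed, at most 10 in all, crops included, and the job is handed in when it is done.

```bash
mkdir -p pics
cat > h.py <<'E'
from station import ctrl
import numpy as np, cv2
def cam(n,save=None):
    c=ctrl.camera(n)
    if save: cv2.imwrite('pics/'+save,c['pixels'][:,:,::-1])
    return c
def ray(c,u,v,z):
    d=np.linalg.inv(c['K'])@np.array([u,v,1.]); R=np.array(c['R']);t=np.array(c['t'])
    o=-R.T@t; d=R.T@d
    return o+d*(z-o[2])/d[2]
def proj(c,X):
    p=np.array(c['K'])@(np.array(c['R'])@np.array(X)+np.array(c['t'])); return p[:2]/p[2]
E
python3 - <<'E'
from h import *
a=cam('top','top0.png');b=cam('side','side0.png')
for c in (a,b): print(-np.array(c['R']).T@c['t'], np.array(c['R'])[2])
o=ctrl.get_obs();print(o, ctrl.tip_extent)
E
```

```text
[0.50336092 0.0252949  1.70403793] [ 0.06418248 -0.02160467 -0.99770429]
[ 0.11972912 -0.93760943  0.88473975] [ 0.34717944  0.71949668 -0.60149062]
{'t': 0.1, 'joints': array([ 1.07038088e+00,  4.80771202e-01,  1.59680490e+00,  2.56631495e-06,
        1.06511008e+00, -4.66085253e-02]), 'qvel': array([-0.00046879, -0.00177718, -0.00311491,  0.00175037,  0.00035471,
        0.00113473]), 'effort': array([-2.58015471e-04, -9.52258801e+01, -4.31044650e+01, -2.55734294e-04,
        5.29164434e-03, -3.79222797e-05]), 'position': array([0.2847688 , 0.58390576, 0.24473744]), 'ee_rot': array([ 2.24962011e-01,  9.74367382e-01, -5.26136550e-04, -1.48769375e-04]), 'force': array([-0.14212787, -0.29085019,  0.13364776]), 'wrist_torque': array([-0.01630416,  0.00591394, -0.0539321 ]), 'grip_force': 0.0, 'opening': 0.9992445887806825} 0.014
```

View pics/top0.png

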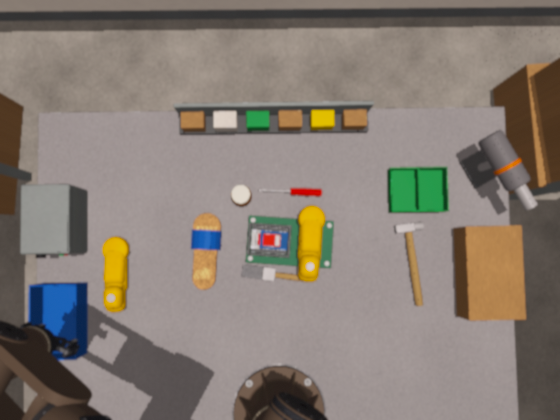

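View pics/side0.png

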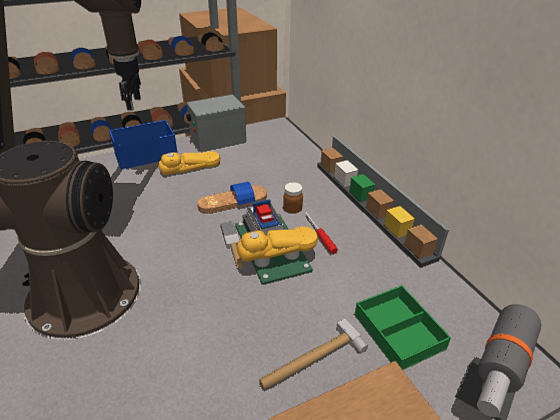

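The top view shows the jack's green foot at about (247–334, 217–268), with the red plunger at about (268,240). Image up is world +x and image left is world +y. The side view shows the plunger at (265,211) and the last in front of it.

```bash
cat > m.py <<'E'
from h import *
a=cam('top');b=cam('side')
p=a['pixels'];hsv=cv2.cvtColor(p,cv2.COLOR_RGB2HSV)
def mask(c,kind,box):
    h=cv2.cvtColor(c['pixels'],cv2.COLOR_RGB2HSV);H,S,V=[h[...,i].astype(int) for i in range(3)]
    m={'red':((H<8)|(H>172))&(S>150)&(V>90),'green':(H>55)&(H<90)&(S>90)&(V>40),'blue':(H>100)&(H<130)&(S>110)&(V>60),'yellow':(H>18)&(H<30)&(S>150)&(V>120)}[kind]
    o=np.zeros(m.shape,np.uint8);x0,y0,x1,y1=box;o[y0:y1,x0:x1]=m[y0:y1,x0:x1];return o
for n,c,k,box,z in [('foot',a,'green',(235,205,345,280),.0),('last',a,'yellow',(290,200,330,290),.1),('red',a,'red',(245,215,295,262),.0975),('blue',a,'blue',(245,215,295,262),.105),('redS',b,'red',(250,195,282,225),.0975),('blueS',b,'blue',(243,195,290,235),.105)]:
    m=mask(c,k,box);pts=np.argwhere(m)[:,::-1].astype(np.float32)
    r=cv2.minAreaRect(pts);print(n,len(pts),pts.mean(0),r)
    w=np.array([ray(c,u,v,z)[:2] for u,v in pts],np.float32)
    print('   world',w.mean(0),cv2.minAreaRect(w))
t=cv2.resize(a['pixels'][205:285,235:345],None,fx=5,fy=5,interpolation=cv2.INTER_CUBIC)
s=cv2.resize(b['pixels'][185:285,220:325],None,fx=5,fy=5,interpolation=cv2.INTER_CUBIC)[:400]
cv2.imwrite('pics/cropT.png',t[:,:,::-1]);cv2.imwrite('pics/cropS.png',s[:,:,::-1])
E
python3 m.py
```

```text
foot 936 [294.5235 242.7799] ((292.6830139160156, 241.6488494873047), (76.54954528808594, 44.87309265136719), 3.900493860244751)
   world [ 0.52073556 -0.06087631] ((0.5244152545928955, -0.054963335394859314), (0.2424207329750061, 0.14167532324790955), 85.0013656616211)
last 1587 [309.833   241.05545] ((310.9999694824219, 243.5), (25.999996185302734, 74.99998474121094), 0.0)
   world [ 0.52409494 -0.10155345] ((0.517120897769928, -0.1050199642777443), (0.07786490023136139, 0.22327560186386108), 88.81558227539062)
red 120 [267.50833 239.44167] ((266.0, 239.0), (10.0, 16.0), 90.0)
   world [0.531057   0.02450294] ((0.5324620008468628, 0.028961410745978355), (0.04766758158802986, 0.02979343757033348), 88.9604721069336)
blue 102 [282.18628 240.30392] ((274.1423034667969, 239.9713897705078), (25.638090133666992, 16.108537673950195), 4.5739216804504395)
   world [ 0.5275934  -0.01901254] ((0.5290164351463318, 0.004856731742620468), (0.07614623010158539, 0.0477452352643013), 84.38726806640625)
redS 176 [263.92044 211.93182] ((263.85296630859375, 212.91180419921875), (17.220027923583984, 14.794672966003418), 75.96376037597656)
   world [0.5245097  0.00757484] ((0.5236648321151733, 0.003902990370988846), (0.08142708986997604, 0.04346274584531784), 83.76612091064453)
blueS 287 [259.39722 209.73868] ((261.5199890136719, 208.36001586914062), (43.60000991821289, 23.200000762939453), 53.13010025024414)
   world [0.51288736 0.01538773] ((0.5119403004646301, 0.01483326405286789), (0.16635960340499878, 0.07998564094305038), 78.02690887451172)
```

View pics/cropT.png

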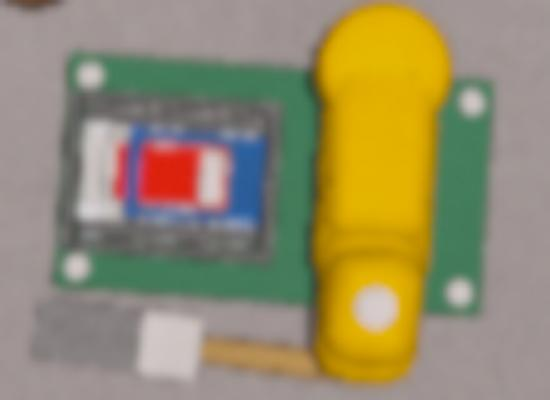

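View pics/cropS.png

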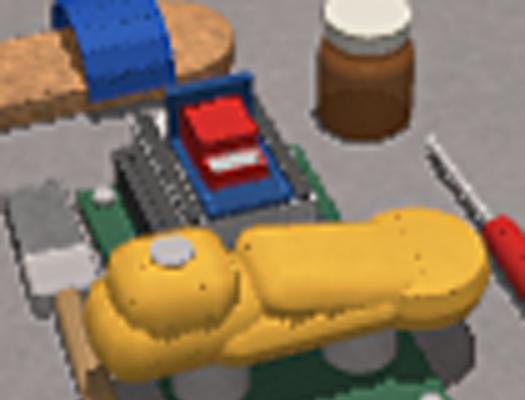

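In the crop, the plunger top's lit red patch spans x 138–198 and y 145–205. The step runs to x 228 and the bar is the dark blue strip at x 128–142. In the side crop the top's corners are at about (182,108), (238,96), (262,130) and (198,150). The jack +y axis points left in the image. Next I work out position and yaw and check them against the side view.

```bash
cat > e.py <<'E'
from m import *
T=lambda x,y:((x+.5)/5-.5+235,(y+.5)/5-.5+205)
S=lambda x,y:((x+.5)/5-.5+220,(y+.5)/5-.5+185)
B=[ray(a,*T(*q),.01)[:2] for q in [(90,75),(472,102),(460,293),(77,267)]]
print('bolts',np.round(B,4)); 
for i,j in ((1,0),(2,3)): d=B[j]-B[i]; print('y-axis yaw',np.arctan2(-d[0],d[1]),np.hypot(*d))
for i,j in ((3,0),(2,1)): d=B[j]-B[i]; print('x-axis yaw',np.arctan2(d[1],d[0]),np.hypot(*d))
P=ray(a,*T(173,175),.0975); print('P',P)
for yaw in (-.06,-.09,-.12):
  R=np.array([[np.cos(yaw),-np.sin(yaw)],[np.sin(yaw),np.cos(yaw)]])
  for c,f,n in ((a,(235,205),'T'),(b,(220,185),'S')):
    print(yaw,n,[tuple(np.round((proj(c,[*(P[:2]+R@q),z])-f+.5)*5-.5).astype(int)) for q,z in [(np.array([17,-16])/1e3,.0975),(np.array([-17,-16])/1e3,.0975),(np.array([-17,18])/1e3,.0975),(np.array([17,18])/1e3,.0975),(np.array([-26.5,18])/1e3,.11),(np.array([26.5,18])/1e3,.11)]])
E
python3 e.py | tail -14
```

```text
[ 0.5746 -0.1703]
 [ 0.4547 -0.1599]
 [ 0.4754  0.0803]]
y-axis yaw -0.08792252084251832 0.24161826587818822
y-axis yaw -0.08628026303150758 0.2410735795509248
x-axis yaw -0.08269282925758116 0.12080267574931812
x-axis yaw -0.087202066209276 0.1204051502535318
P [0.5304917  0.01947112 0.0975    ]
-0.06 T [(np.int64(201), np.int64(148)), (np.int64(199), np.int64(205)), (np.int64(142), np.int64(202)), (np.int64(144), np.int64(145)), (np.int64(141), np.int64(218)), (np.int64(145), np.int64(129))]
-0.06 S [(np.int64(259), np.int64(132)), (np.int64(205), np.int64(144)), (np.int64(185), np.int64(112)), (np.int64(239), np.int64(100)), (np.int64(170), np.int64(99)), (np.int64(253), np.int64(79))]
-0.09 T [(np.int64(202), np.int64(148)), (np.int64(198), np.int64(205)), (np.int64(141), np.int64(201)), (np.int64(145), np.int64(144)), (np.int64(139), np.int64(217)), (np.int64(146), np.int64(128))]
-0.09 S [(np.int64(259), np.int64(132)), (np.int64(204), np.int64(144)), (np.int64(186), np.int64(111)), (np.int64(240), np.int64(100)), (np.int64(170), np.int64(98)), (np.int64(255), np.int64(80))]
-0.12 T [(np.int64(203), np.int64(149)), (np.int64(197), np.int64(206)), (np.int64(140), np.int64(200)), (np.int64(146), np.int64(144)), (np.int64(138), np.int64(216)), (np.int64(147), np.int64(127))]
-0.12 S [(np.int64(258), np.int64(133)), (np.int64(203), np.int64(144)), (np.int64(187), np.int64(111)), (np.int64(241), np.int64(100)), (np.int64(171), np.int64(97)), (np.int64(256), np.int64(80))]
```

```bash
python3 -m handwheel '[[0,0,0,1],[0,0,0,1],[0,0,0,1],[0,0,0,1],[0,0,0,1],[0,0,0,1],[0,0,0,1],[0,0,0,1]]' 0
cat > s.py <<'E'
from h import *
from scipy.spatial.transform import Rotation as Ro
o=ctrl.get_obs();R=Ro.from_quat(o['ee_rot']).as_matrix();p=o['position']
y=-.087;j=np.array([[np.cos(y),np.sin(y)],[-np.sin(y),np.cos(y)]])
P=np.array([.5305,.0195])
print('t',o['t'],'pos',p.round(4),'tip z',(p[2]-.014).round(4),'jack xy mm',(j@(p[:2]-P)*1e3).round(1),'yaw of tool x',np.degrees(np.arctan2(R[1,0],R[0,0])).round(2),'z',R[:,2].round(3),'F jack',(j@o['force'][:2]).round(2),o['force'][2].round(2),'open',o['opening'],o['grip_force'])
print('target in tool units',(R.T@(np.array([*P,p[2]])-p)/.04).round(3))
E
python3 s.py
```

```text
t: 1.1
position: [0.2849, 0.5842, 0.2453]
ee_rot: [0.709, 0.705, -0.0, 0.0]
force: [0.0, 0.6, -0.4]
opening: -0.002
grip_force: 0.0
t 1.1 pos [0.2849 0.5842 0.2453] tip z 0.2313 jack xy mm [-293.7  541.2] yaw of tool x 89.67 z [-0. -0. -1.] F jack [-0.02  0.55] -0.44 open -0.001992854535394871 0.0
target in tool units [-1.4081e+01  6.2210e+00  1.0000e-03]
```

```bash
python3 -m handwheel '[[-1,0.44,0,0],[-1,0.44,0,0],[-1,0.44,0,0],[-1,0.44,0,0],[-1,0.44,0,0],[-1,0.44,0,0],[-1,0.44,0,0],[-1,0.44,0,0]]' >/dev/null
python3 -m handwheel '[[-1,0.44,0,0],[-1,0.44,0,0],[-1,0.44,0,0],[-1,0.44,0,0],[-1,0.44,0,0],[-1,0.44,0,0],[0,0,0,0.58],[0,0,0,0]]'; python3 s.py
```

```text
t: 2.7
position: [0.5315, 0.0231, 0.2452]
ee_rot: [0.737, 0.676, -0.0, -0.0]
force: [0.9, 1.1, 0.5]
opening: -0.001
grip_force: 0.0
t 2.7 pos [0.5315 0.0231 0.2452] tip z 0.2312 jack xy mm [0.7 3.6] yaw of tool x 85.13 z [-0.  0. -1.] F jack [0.79 1.21] 0.53 open -0.0010576641443016707 0.0
target in tool units [-0.091 -0.018 -0.   ]
```

```bash
python3 -m handwheel '[[-0.1,-0.02,0.5,0],[0,0,0.8,0],[0,0,0.8,0],[0,0,0.5,0],[0,0,0.15,0],[0,0,0,0],[0,0,0,0],[0,0,0,0]]' >/dev/null; python3 s.py
python3 - <<'E'
from h import *
a=cam('top');b=cam('side')
t=cv2.resize(a['pixels'][205:285,235:345],None,fx=4,fy=4,interpolation=cv2.INTER_CUBIC)
s=cv2.resize(b['pixels'][165:245,210:310],None,fx=4,fy=4,interpolation=cv2.INTER_CUBIC)
cv2.imwrite('pics/c1.png',np.hstack([t[:320],s[:320,:360]])[:,:,::-1])
E
```

```text
t 3.5 pos [0.5309 0.0205 0.1365] tip z 0.1225 jack xy mm [0.3 1. ] yaw of tool x 85.4 z [ 0.002 -0.    -1.   ] F jack [0.18 0.41] 1.05 open 0.003815719793434475 0.0
target in tool units [-0.025 -0.008 -0.   ]
```

View pics/c1.png

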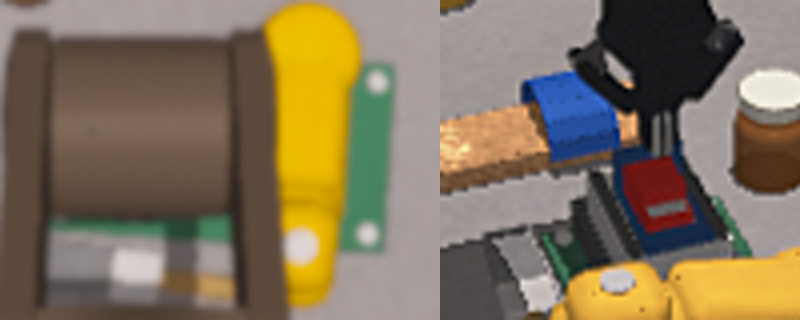

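The tips hang above the plunger top and in front of the bar: (655,150) in the composite, exactly where the projection predicts. Now I descend gently.

```bash
python3 -m handwheel '[[-0.03,0,0.2,0],[0,0,0.2,0],[0,0,0.1,0],[0,0,0,0],[0,0,0,0],[0,0,0,0]]' >/dev/null; python3 s.py; python3 -m handwheel '[[0,0,0.05,0],[0,0,0.05,0],[0,0,0.05,0],[0,0,0,0],[0,0,0,0]]'>/dev/null; python3 s.py
```

```text
t 4.2 pos [0.5302 0.0191 0.1154] tip z 0.1014 jack xy mm [-0.3 -0.4] yaw of tool x 85.36 z [ 0. -0. -1.] F jack [-0.42  0.09] -0.46 open -0.0001395912692560176 0.0
target in tool units [0.011 0.007 0.   ]
t 4.7 pos [0.5302 0.0191 0.1093] tip z 0.0953 jack xy mm [-0.3 -0.4] yaw of tool x 85.36 z [ 0. -0. -1.] F jack [ 0.41 -0.68] 1.78 open 0.0016015537122062058 1.2113059870898724
target in tool units [0.011 0.007 0.   ]
```

```bash
for i in 1 ; do python3 -m handwheel '[[0,0,0.04,0],[0,0,0.04,0],[0,0,0.04,0],[0,0,0,0],[0,0,0,0]]'|egrep 'pos|force'; python3 -m handwheel '[[0,0,0.04,0],[0,0,0.04,0],[0,0,0.04,0],[0,0,0,0],[0,0,0,0]]'|egrep 'pos|force'; done
```

```text
position: [0.5302, 0.0191, 0.1046]
force: [-0.8, 0.6, 6.7]
grip_force: 3.4
position: [0.5302, 0.0191, 0.0998]
force: [-1.1, 0.2, 8.5]
grip_force: 4.1
```

```bash
python3 -m handwheel '[[0,0,0.04,0],[0,0,0.03,0],[0,0,0.02,0],[0,0,0,0],[0,0,0,0]]'|egrep 'pos|force';  python3 -m handwheel '[[0,0,0.02,0],[0,0,0.02,0],[0,0,0,0],[0,0,0,0]]'|egrep 'pos|force'
```

```text
position: [0.5302, 0.0191, 0.0963]
force: [-1.4, 0.4, 9.5]
grip_force: 4.7
position: [0.5303, 0.0191, 0.0948]
force: [-1.4, -0.8, 9.3]
grip_force: 5.0
```

```bash
python3 -m handwheel '[[0,0,0.02,0],[0,0,0.02,0],[0,0,0,0],[0,0,0,0]]'|egrep 'pos|force';  python3 -m handwheel '[[0,0,0.01,0],[0,0,0.01,0],[0,0,0,0],[0,0,0,0]]'|egrep 'pos|force'
```

```text
position: [0.5303, 0.0191, 0.0932]
force: [-2.0, -0.3, 10.4]
grip_force: 5.2
position: [0.5303, 0.0191, 0.0924]
force: [-2.1, -0.5, 11.4]
grip_force: 5.3
```

```bash
python3 -m handwheel '[[0,0,0.01,0],[0,0,0.01,0],[0,0,0,0],[0,0,0,0]]'|egrep 'pos|force';  python3 -m handwheel '[[0,0,0.01,0],[0,0,0,0],[0,0,0,0]]'|egrep 'pos|force'
```

```text
position: [0.5303, 0.0191, 0.0916]
force: [-2.4, -0.2, 11.4]
grip_force: 5.5
position: [0.5303, 0.0191, 0.0912]
force: [-2.0, 0.6, 10.6]
grip_force: 5.5
```

```bash
python3 -m handwheel '[[0,0,0.01,0],[0,0,0,0],[0,0,0,0]]'|egrep 'pos|force';  python3 -m handwheel '[[0,0,0.01,0],[0,0,0,0],[0,0,0,0]]'|egrep 'pos|force'
```

```text
position: [0.5303, 0.0191, 0.0909]
force: [-1.7, 0.0, 12.0]
grip_force: 6.0
position: [0.5303, 0.0191, 0.0908]
force: [-3.4, 0.0, 19.6]
grip_force: 9.7
```

Hard stop reached: the force jumps from 12 to 19.6 N at tip z 76.8 mm, which puts the sink at about 4.7 mm. I hold briefly, then slide along +y.

```bash
python3 -m handwheel '[[0,0,0,0],[0,0,0,0],[0,0,0,0],[0,0,0,0]]'|egrep 'pos|force';  python3 -m handwheel '[[0.025,0,0,0],[0.025,0,0,0],[0.025,0,0,0],[0,0,0,0]]'|egrep 'pos|force'
```

```text
position: [0.5303, 0.0191, 0.0908]
force: [-3.7, 0.3, 20.1]
grip_force: 9.7
position: [0.531, 0.0218, 0.0908]
force: [-2.0, -4.5, 17.1]
grip_force: 8.6
```

```bash
python3 -m handwheel '[[0.025,0,0,0],[0.025,0,0,0],[0.025,0,0,0],[0,0,0,0]]'|egrep 'pos|force';  python3 -m handwheel '[[0.025,0,0,0],[0.025,0,0,0],[0.025,0,0,0],[0,0,0,0]]'|egrep 'pos|force'
```

```text
position: [0.5314, 0.0247, 0.0908]
force: [-0.8, -5.4, 16.3]
grip_force: 8.1
position: [0.5317, 0.0277, 0.0908]
force: [-0.2, -3.9, 16.5]
grip_force: 7.9
```

```bash
python3 -m handwheel '[[0.025,0,0.003,0],[0.025,0,0,0],[0.025,0,0,0],[0,0,0,0]]'|egrep 'pos|force';  python3 -m handwheel '[[0.025,0,0,0],[0.025,0,0,0],[0,0,0,0]]'|egrep 'pos|force'; python3 s.py
```

```text
position: [0.532, 0.0305, 0.0908]
force: [-0.5, -7.8, 17.3]
grip_force: 9.8
position: [0.5322, 0.0325, 0.0908]
force: [-0.1, -7.8, 17.5]
grip_force: 9.8
t 11.0 pos [0.5322 0.0325 0.0908] tip z 0.0768 jack xy mm [ 0.5 13.1] yaw of tool x 85.37 z [ 0.002 -0.001 -1.   ] F jack [ 0.58 -7.83] 17.45 open -0.006218253812968771 9.810640554465522
target in tool units [-0.327 -0.015  0.   ]
```

```bash
python3 -m handwheel '[[0.025,0,0,0],[0.025,0,0,0],[0.025,0,0,0],[0,0,0,0]]'|egrep 'pos|force';  python3 -m handwheel '[[0.025,0,0,0],[0.025,0,0,0],[0.025,0,0,0],[0,0,0,0]]'|egrep 'pos|force'; python3 s.py
```

```text
position: [0.5324, 0.0355, 0.0908]
force: [-0.5, -6.9, 16.5]
grip_force: 9.5
position: [0.5327, 0.0385, 0.0907]
force: [-0.8, -7.6, 16.8]
grip_force: 9.4
t 11.8 pos [0.5327 0.0385 0.0907] tip z 0.0767 jack xy mm [ 0.5 19.1] yaw of tool x 85.38 z [ 0.002 -0.001 -1.   ] F jack [-0.12 -7.61] 16.79 open -0.0007731985371056858 9.376002517556117
target in tool units [-0.479 -0.016  0.   ]
```

```bash
python3 -m handwheel '[[0.025,0,0,0],[0.025,0,0,0],[0,0,0,0]]'|egrep 'pos|force';  python3 -m handwheel '[[0.02,0,0,0],[0,0,0,0],[0,0,0,0]]'|egrep 'pos|force'; python3 s.py
```

```text
position: [0.5329, 0.0405, 0.0907]
force: [0.1, -8.0, 16.8]
grip_force: 9.4
position: [0.5329, 0.0413, 0.0907]
force: [-0.5, -7.1, 16.0]
grip_force: 9.0
t 12.4 pos [0.5329 0.0413 0.0907] tip z 0.0767 jack xy mm [ 0.5 21.9] yaw of tool x 85.37 z [ 0.002 -0.001 -1.   ] F jack [ 0.09 -7.07] 15.99 open 0.00034020108926514415 9.031411496980581
target in tool units [-0.548 -0.016  0.   ]
```

```bash
python3 -m handwheel '[[0.01,0,0,0],[0,0,0,0],[0,0,0,0]]'|egrep 'pos|force';  python3 -m handwheel '[[0.01,0,0,0],[0,0,0,0],[0,0,0,0]]'|egrep 'pos|force'; python3 s.py
```

```text
position: [0.5329, 0.0416, 0.0907]
force: [-0.8, -8.7, 15.8]
grip_force: 9.3
position: [0.533, 0.042, 0.0907]
force: [-0.2, -7.3, 16.5]
grip_force: 9.4
t 13.0 pos [0.533  0.042  0.0907] tip z 0.0767 jack xy mm [ 0.5 22.7] yaw of tool x 85.37 z [ 0.002 -0.001 -1.   ] F jack [ 0.4  -7.27] 16.55 open -0.0024216203015029283 9.370218459516764
target in tool units [-0.567 -0.017  0.   ]
```

```bash
python3 -m handwheel '[[0.01,0,0,0],[0,0,0,0],[0,0,0,0]]'|egrep 'pos|force';  python3 -m handwheel '[[0.01,0,0,0],[0,0,0,0],[0,0,0,0]]'|egrep 'pos|force'
```

```text
position: [0.533, 0.0424, 0.0907]
force: [-0.2, -8.2, 16.6]
grip_force: 9.2
position: [0.533, 0.0428, 0.0907]
force: [-0.5, -8.6, 15.4]
grip_force: 9.2
```

```bash
python3 s.py
```

```text
t 13.6 pos [0.533  0.0428 0.0907] tip z 0.0767 jack xy mm [ 0.5 23.5] yaw of tool x 85.37 z [ 0.002 -0.001 -1.   ] F jack [ 0.24 -8.57] 15.43 open -0.0011582879121466699 9.194840256823227
target in tool units [-0.587 -0.016  0.   ]
```

```bash
python3 -m handwheel '[[0.01,0,0,0],[0,0,0,0],[0,0,0,0]]'|egrep 'pos|force';  python3 -m handwheel '[[0.01,0,0,0],[0,0,0,0],[0,0,0,0]]'|egrep 'pos|force'
```

```text
position: [0.5331, 0.0432, 0.0907]
force: [0.0, -7.4, 16.9]
grip_force: 9.2
position: [0.5331, 0.0436, 0.0907]
force: [0.5, -8.3, 16.3]
grip_force: 9.2
```

```bash
python3 -m handwheel '[[0.01,0,0,0],[0,0,0,0],[0,0,0,0]]'|egrep 'pos|force';  python3 -m handwheel '[[0.01,0,0,0],[0,0,0,0],[0,0,0,0]]'|egrep 'pos|force'
```

```text
position: [0.5332, 0.044, 0.0908]
force: [0.1, -8.4, 16.7]
grip_force: 9.2
position: [0.5332, 0.0442, 0.0907]
force: [-0.4, -11.2, 16.5]
grip_force: 11.8
```

```bash
python3 -m handwheel '[[0.01,0,0,0],[0,0,0,0],[0,0,0,0]]'|egrep 'pos|force'
```

```text
position: [0.5331, 0.0443, 0.0907]
force: [-0.1, -14.9, 17.3]
grip_force: 13.6
```

The keeper has reached its stop: the side force rises from 8 to 15 N and the motion stalls. I hold, back off slightly and lift.

```bash
python3 -m handwheel '[[0,0,0,0],[0,0,0,0],[0,0,0,0],[-0.05,0,0,0],[-0.05,0,0,0],[0,0,-0.05,0],[0,0,-0.1,0],[0,0,-0.2,0]]'|egrep 'pos|force'; python3 -m handwheel '[[0,0,-0.5,0],[0,0,-0.8,0],[0,0,-1,0],[0,0,-1,0],[0,0,-1,0],[0,1,0,0],[0,0,0,0],[0,0,0,0]]'|egrep 'pos|force'
python3 -m handwheel '[[-1,-1,0,0],[-1,-1,0,0],[-1,-1,0,0],[-1,-1,0,0],[-1,-1,0,0],[-1,-1,0,0],[0,0,0,0],[0,0,0,0]]'|egrep 'pos|force'
python3 - <<'E'
from h import *
a=cam('top');b=cam('side')
t=cv2.resize(a['pixels'][205:285,235:325],None,fx=4,fy=4,interpolation=cv2.INTER_CUBIC)
s=cv2.resize(b['pixels'][165:245,210:310],None,fx=4,fy=4,interpolation=cv2.INTER_CUBIC)
cv2.imwrite('pics/c2.png',np.hstack([t,s])[:,:,::-1])
E
```

```text
position: [0.5313, 0.0414, 0.1038]
force: [0.1, -0.5, -0.2]
grip_force: 0.0
position: [0.5717, 0.0381, 0.2759]
force: [0.5, -0.7, -0.7]
grip_force: 0.0
position: [0.3418, -0.1564, 0.2759]
force: [0.3, 0.2, 0.6]
grip_force: 0.0
```

View pics/c2.png

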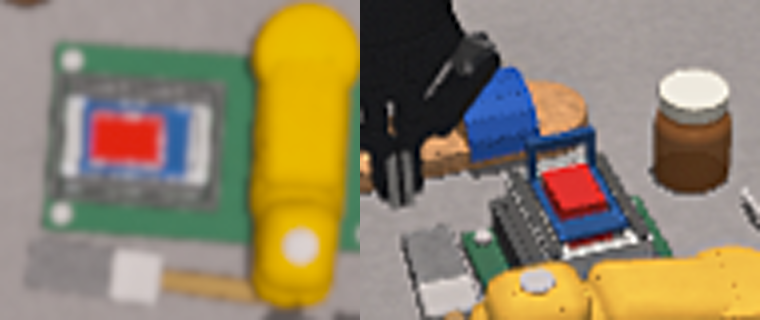

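The picture shows the keeper slid left to its stop. Its blade covers the plunger's step (the blue strip at about (585,222)), the plunger is low and nothing else has moved. Handing in.

```bash
python3 -c "
from station import ctrl
print(ctrl.finish_job())"
```

```text
the job is handed in; nothing more can be done
None
```

The jack is locked and handed in (no verdict was shown): the plunger was pressed home at about 20 N, the keeper was pushed to its stop with no more than 15 N of side force, and the last picture shows its blade over the step, the robot clear and nothing in view disturbed.

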